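# Lock the chocolate display tray

### The job

On the shop counter, push the pull-out tray of the chocolate display case fully home, so that the hole in the tray lines up with the holes in the case's top and base. Then take the longest of the rods from the wooden rack and lower it upright down through all three holes until its collar rests flat on top of the case, and let go.

Things in the scene. Friction and masses are not known exactly. Their poses are not given: they have to be found in the camera images.
- tray (a joint): How far the case's tray is pulled out (m): 0 is fully home (hard stop, all holes in line); it grows to 0.08 as the tray comes out along the case's -x, towards the robot. About 2 N of friction; it stays where left. The rod can pass only with the tray within about 15 mm of home.
- tray_handle (a point): Centre of the steel bar handle on the tray's front, 62 mm above the counter; moves with the tray. Bar 12 mm square, 110 mm long along the point's y, a clear 24 mm off the 76 mm high front panel. The point's x points into the case: pushing the bar along +x closes the tray. Home, it lies 76 mm before the hole.
- case_hole (a point): Centre of the 36 mm round hole in the wooden front strip of the case's top, 90 mm above the counter; z up, x into the case. With the tray home, equal holes in tray (30 to 55 mm up) and base (0 to 25) lie below. Case fixed, 220 deep (x), 260 wide, 90 high; hole 35 mm behind its front edge, midway across; clear pane behind, with a loose bowl 35 mm high.
- long_rod: Steel shaft 16 mm wide, 85 long, then collar 60 wide, 6 thick, then black round grip 24 wide, 40 high; 0.1 to 0.2 kg. Origin at the tip, z up to the grip (91 to 131 mm). Stands loose, tip 7 mm above the counter, in one of 3 holes (38 deep, 80 apart) of a fixed wooden rack 250 x 70 x 45 right of the case. Beside it: a like rod 40 mm shorter and a ball-headed peg, both under 100 mm high.
Mind the look-alikes: they are no part of the job. Leave any purple look-alike of the long_rod alone.

How it is judged:
By the outcome, as a careful person would: the job done as asked, in the order asked, and still so for the second after the job is handed in, with the robot touching nothing.
It also fails if it takes over 64 s, if anything falls off the work surface, if the arm or the gripper's body presses on something with over 40 N, if the wrist force passes 120 N, or if a joint passes its speed limit or range.

### The arm

A 6-joint arm with a two-finger parallel gripper is mounted at the origin on the work surface. World frame = base frame: x ahead of the robot, y to its left, z up, the work surface at z = 0. Lengths are in m, angles in rad, forces in N, time in s.
With the tool pointing down it reaches from about 0.4 to 0.825 m from the base axis. Payload 7 kg.
Tool frame: the origin (TCP) lies at the very end of the fingers, on their centre line; the grasp point (between the pads) lies 19 mm behind it; z points along the fingers, y is the line along which they close (so a half turn about z gives the same grasp; the last joint's range is limited). The gripper opens to 88 mm and grips with 3 to 60 N. Pads are 19 mm wide; open, the fingers measure 130 mm over their backs; the gripper's body (78 mm by 193 mm) begins 47 mm behind the grasp point.
Start: joints at [1.558, 0.359, 0.012, 0, -1.224, -0.288], TCP at [0.2, 0.645, 0.227] pointing down, gripper open.
Joint ranges: [-3.07, 3.07], [-1.43, 2.12], [-1.02, 1.25], [-3.03, 1.67], [-3.05, -0], [-3.03, 3.03]. Speed limits (rad/s): [2.39, 2.39, 3.01, 3.14, 3.14, 3.14].

### API

Orientations are given as a unit quaternion [w, x, y, z].
In Python, from rig import bot gives the robot as it stands. Calls block until the motion is done:
- bot.movep(position, orientation): joint-space move of the TCP to a pose.
- bot.move_l(position, rotation=None, max_speed=0.15, threshold=None): straight line of the TCP; rotation=None keeps the orientation; max_speed is the mean speed in m/s. With threshold (N) it stops when the force on the tool has changed by that much, and returns True; else False.
- bot.set_joints(angles): joint-space move.
- bot.set_gripper(opening, f_grip=None): opening from 0.0 (shut) to 1.0 (fully open); f_grip is the grip in N (None keeps the last); returns when the fingers have stopped.
- bot.pause(seconds).
- bot.inverse_kinematics(position, orientation): joint angles nearest the present ones, or None.
- bot.read_state(): the state.
- bot.snapshot(name): name is "scene" or "top"; returns a dict with "image" (480x640x3 uint8, blue, green, red), "fov_y" (degrees; the focal length in pixels is half the picture's height over the tangent of half this angle, whatever the lens; pixels are square), "cx", "cy" (the principal point, pixels), "rvec" (rotation vector, rad) and "tvec" (3), from world to camera coordinates, as OpenCV has them. Camera axes: x right, y down, z forward; pixel columns grow to the right and rows downward; lengths in m; the calibration is good to about 2 mm. A picture is of the moment at which its call begins. There is no depth.
A pose or a line that the arm cannot do raises bot.IKError and nothing moves.
- bot.close_job(): hands the job in; it is judged then, once.
The state is a dict: "time_s": time; "joints": joint angles; "qd": joint speeds; "joint_torque": joint torques, N m; "eef_pos": TCP position; "orientation": TCP orientation; "force": force on the tool from outside, world axes, zero at the start; "moment": the same for the moment, N m; "width": opening from 0.0 (shut) to 1.0 (fully open); "grasp_force": force on a finger pad.
Only numpy, scipy, OpenCV 4.12 (cv2) and the standard library are available. Lean on these libraries where they do the work, as an engineer would, in place of code of your own. Each camera call takes 0.05 s, during which the arm holds its last target. There are 200 camera calls.

## Working session

There is one attempt and no reset: what is moved stays moved. The work goes in short steps, each a Python script; the robot and the scene stay as the last script left them, time stands still between calls to the robot, and variables do not carry over. Pictures are saved under pics/ and viewed, at most 10 in all, crops included, and the job is handed in when it is done.

```bash
ls; mkdir -p pics; cat > h.py <<'E'
import numpy as np, cv2
from rig import bot
def snap(n):
    s=bot.snapshot(n); R=cv2.Rodrigues(np.array(s["rvec"],float))[0]; t=np.array(s["tvec"],float).ravel()
    f=240/np.tan(np.radians(s["fov_y"])/2)
    return dict(im=s["image"],R=R,t=t,K=np.array([[f,0,s["cx"]],[0,f,s["cy"]],[0,0,1]]),C=-R.T@t,raw=s)
def ray(s,p):
    d=s["R"].T@np.linalg.inv(s["K"])@np.array([p[0],p[1],1.]); return s["C"],d/np.linalg.norm(d)
def onz(s,p,z):
    C,d=ray(s,p); return C+d*(z-C[2])/d[2]
def tri(s1,p1,s2,p2):
    C1,d1=ray(s1,p1);C2,d2=ray(s2,p2)
    a,b=np.linalg.lstsq(np.c_[d1,-d2],C2-C1,rcond=None)[0]
    P,Q=C1+a*d1,C2+b*d2; return (P+Q)/2,np.linalg.norm(P-Q)
def proj(s,X):
    q=s["K"]@(s["R"]@np.asarray(X,float)+s["t"]); return q[:2]/q[2]
E
python3 - <<'E'
from h import *
for n in("scene","top"):
    s=snap(n); cv2.imwrite(f"pics/{n}0.png",s["im"]); print(n,s["C"].round(3),s["K"].round(1).tolist(),{k:v for k,v in s["raw"].items() if k not in("image",)})
print(bot.read_state())
E
```

```text
pics
scene [ 1.332 -0.091  0.976] [[578.8, 0.0, 314.3], [0.0, 578.8, 239.5], [0.0, 0.0, 1.0]] {'fov_y': 45.041391750500495, 'cx': 314.32738274806417, 'cy': 239.45324446241392, 'rvec': array([ 1.7714522 ,  1.84888767, -0.70203818]), 'tvec': array([ 0.15776268, -0.3554529 ,  1.60752201])}
top [ 0.496 -0.124  1.01 ] [[510.4, 0.0, 323.9], [0.0, 510.4, 245.3], [0.0, 0.0, 1.0]] {'fov_y': 50.37159983961766, 'cx': 323.93976923187387, 'cy': 245.28259575163796, 'rvec': array([ 2.17701169, -2.2083287 ,  0.12265027]), 'tvec': array([-0.14518576,  0.57964029,  0.96177056])}
{'time_s': 0.1, 'joints': array([ 1.55811127e+00,  3.59328603e-01,  1.11636569e-02, -2.79423792e-04,
       -1.22408446e+00, -2.88089856e-01]), 'qd': array([-0.00026721, -0.0013276 ,  0.00114767,  0.00038063, -0.00011583,
        0.00096601]), 'joint_torque': array([-1.76483110e-03, -5.84165812e+01,  2.93750918e+01,  7.01556891e+00,
        1.01480915e-02, -5.33239995e-05]), 'eef_pos': array([0.19988927, 0.64428297, 0.22571872]), 'orientation': array([ 7.37694304e-04,  9.88705705e-01, -1.49868218e-01, -3.03899532e-05]), 'force': array([-0.49952468, -0.08729544, -0.36178682]), 'moment': array([-0.0221275 , -0.03242398, -0.00362732]), 'grasp_force': 0.0, 'width': 1.0018423095019424}
```

View pics/scene0.png

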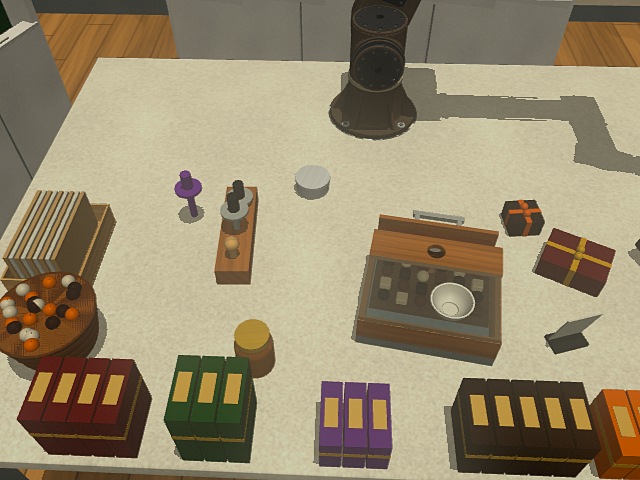

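View pics/top0.png

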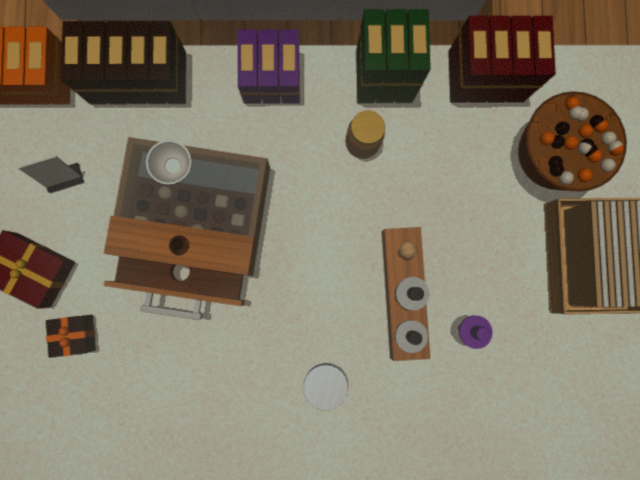

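The scene view shows the case: handle (438,216), hole (437,251). In the rack are two grey-collared rods at about (233,205) and (238,190), and a ball peg at (232,243). A purple look-alike stands outside the rack at (188,187). The top view shows the hole (179,244), handle bar (173,310), rods at (412,293) and (412,337), and the purple one at (476,332). Next I'll make an enlarged crop to tell the two rods apart.

```bash
python3 - <<'E'
import cv2,numpy as np
a=cv2.imread("pics/scene0.png")[160:290,200:275]; b=cv2.imread("pics/top0.png")[225:365,375:445]
c=cv2.imread("pics/top0.png")[225:325,95:255]
R=lambda i,k:cv2.resize(i,None,fx=k,fy=k,interpolation=cv2.INTER_CUBIC)
a,b,c=R(a,4),R(b,4),R(c,1.4*1)
o=np.zeros((590,800,3),np.uint8)
for im,x in((a,0),(b,300)): o[:im.shape[0],x:x+im.shape[1]]=im
o[:140,580:580+min(220,c.shape[1])]=c[:,:220]
cv2.imwrite("pics/crop1.png",o)
E
```

```text
(no output)
```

View pics/crop1.png

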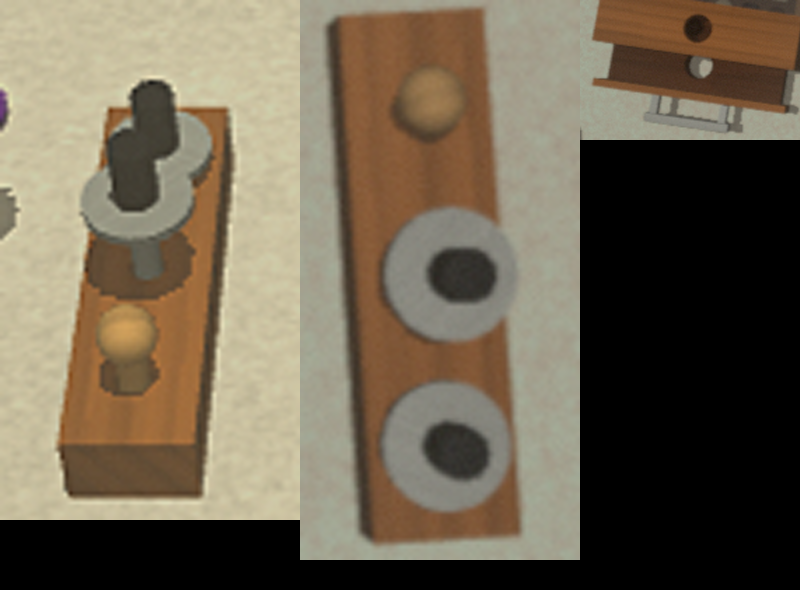

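The middle rod stands about 40 mm higher: its shaft shows under the collar, and its collar looks larger from above. The rod nearest the robot sits low. The candidates are the middle rod (top 412,293), the low rod (412,337) and the purple one (476,332). I'll now measure heights from both views.

```bash
cat > m.py <<'E'
from h import *
def blobs(s,box,lo,hi,amin=20):
    x0,y0,x1,y1=box; hsv=cv2.cvtColor(s["im"],cv2.COLOR_BGR2HSV)[y0:y1,x0:x1]
    m=cv2.inRange(hsv,np.array(lo),np.array(hi))
    cs,_=cv2.findContours(m,cv2.RETR_EXTERNAL,cv2.CHAIN_APPROX_NONE)
    return [c.reshape(-1,2)+[x0,y0] for c in cs if cv2.contourArea(c)>amin]
E
python3 - <<'E'
from m import *
S,T=snap("scene"),snap("top")
def show(n,s,box,lo,hi,a=20):
    for c in blobs(s,box,lo,hi,a):
        h=cv2.convexHull(c.astype(np.int32)); e=cv2.fitEllipse(h) if len(h)>4 else None
        print(n,int(cv2.contourArea(c)),'bb',c.min(0),c.max(0),'mean',c.mean(0).round(1),'ell',np.round(e[0],1),np.round(e[1],1),round(e[2]))
show("T grey",T,(380,265,445,365),(0,0,90),(180,45,200))
show("T dark",T,(390,270,440,360),(0,0,0),(180,255,75))
show("S dark",S,(215,165,260,225),(0,0,0),(180,255,75))
show("S grey",S,(215,165,260,225),(0,0,90),(180,40,200))
show("T hole",T,(165,230,195,258),(0,0,0),(180,255,60))
show("S hole",S,(420,240,455,262),(0,0,0),(180,255,70))
show("T handle",T,(135,285,220,325),(0,0,110),(180,20,255))
for n,p in(("T",(179,244)),("S",(437,251)),("Tbar",(173,311)),("Tcounter",(173,325)),("Tgrip",(414,293)),("Tstrip",(160,240))):
    s=S if n=="S" else T; print(n,s["im"][p[1],p[0]],cv2.cvtColor(s["im"],cv2.COLOR_BGR2HSV)[p[1],p[0]])
# case wood orientation
show("T wood",T,(95,210,265,310),(3,90,60),(20,255,220),200)
for p in [(110,218),(255,238),(105,255),(249,276)]: print(p,onz(T,p,.09).round(3))
E
python3 -c "
import cv2,numpy as np
t=cv2.imread('pics/top0.png')[205:325,95:265]; s=cv2.imread('pics/scene0.png')[205:285,360:515]
o=np.zeros((600,800,3),np.uint8)
t=cv2.resize(t,None,fx=4.7,fy=2.9,interpolation=2)[:350]; s=cv2.resize(s,None,fx=5,fy=3,interpolation=2)
o[:len(t),:t.shape[1]]=t; o[355:355+len(s),:s.shape[1]]=s[:245]; cv2.imwrite('pics/crop2.png',o)"
```

```text
T grey 757 bb [395 320] [426 352] mean [410.9 335.9] ell [410.9 336. ] [31.2 32.4] 144Traceback (most recent call last):
  File "<stdin>", line 7, in <module>
  File "<stdin>", line 6, in show
TypeError: 'NoneType' object is not subscriptable
```

View pics/crop2.png

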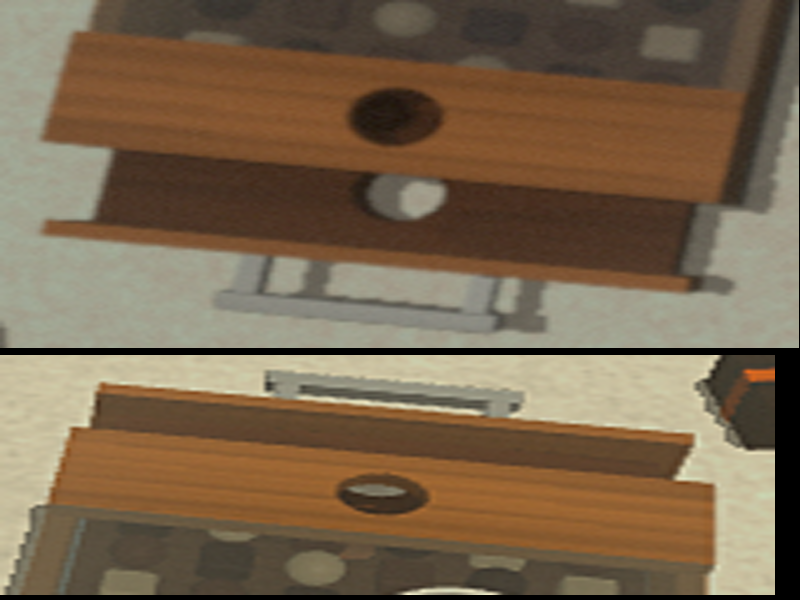

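The case crop shows the top-strip hole at about (179.5,244.7) in the top view. The handle bar runs from about (141,308) to (201,316), and the tray is clearly pulled out. The measuring script had a bug, so I'll fix it.

```bash
python3 - <<'E'
from m import *
S,T=snap("scene"),snap("top")
def show(n,s,box,lo,hi,a=20):
    for c in blobs(s,box,lo,hi,a):
        h=cv2.convexHull(c.astype(np.int32)); e=cv2.fitEllipse(h) if len(h)>4 else None
        r=cv2.minAreaRect(h)
        print(n,int(cv2.contourArea(c)),'bb',c.min(0),c.max(0),'ell',e and np.round(e[0],1),e and np.round(e[1],1),'rect',np.round(cv2.boxPoints(r),1).tolist())
show("T grey",T,(380,265,445,365),(0,0,90),(180,60,200))
show("T dark",T,(390,270,440,360),(0,0,0),(180,255,75))
show("S dark",S,(215,165,260,225),(0,0,0),(180,255,70))
show("S grey",S,(215,165,260,230),(0,0,90),(180,50,200))
show("T hole",T,(165,230,195,258),(0,0,0),(180,255,85))
show("S hole",S,(420,240,455,262),(0,0,0),(180,255,110))
show("T handle",T,(135,285,220,325),(0,0,110),(180,20,160))
for s,p in((T,(179,244)),(S,(437,251)),(T,(173,312)),(T,(173,325)),(T,(395,293)),(T,(402,293)),(T,(160,240))):
    print(p,cv2.cvtColor(s["im"],cv2.COLOR_BGR2HSV)[p[1],p[0]])
print("strip corners",[onz(T,p,.09).round(3)[:2].tolist() for p in [(110.5,217),(253,236.5),(104.5,253),(249,274)]])
print("bar",[onz(T,p,.068).round(3)[:2].tolist() for p in [(141.5,308.3),(201,316)]])
E
```

```text
T grey 787 bb [395 320] [427 352] ell [411. 336.] [31.8 32.7] rect [[388.5, 335.5], [410.5, 313.5], [433.5, 336.5], [411.5, 358.5]]
T grey 3246 bb [380 265] [444 364] ell None None rect [[380.0, 265.0], [444.0, 265.0], [444.0, 364.0], [380.0, 364.0]]
T dark 147 bb [406 331] [421 344] ell [413.7 337.2] [12.7 16.1] rect [[404.0, 339.0], [409.3999938964844, 328.20001220703125], [423.3999938964844, 335.20001220703125], [418.0, 346.0]]
T dark 156 bb [407 287] [423 299] ell [415.1 293.2] [13.3 16.2] rect [[407.0, 287.0], [423.0, 287.0], [423.0, 299.0], [407.0, 299.0]]
S dark 312 bb [227 180] [243 212] ell [235.  196.1] [15.6 33.4] rect [[221.8000030517578, 208.5], [233.5, 178.10000610351562], [247.8000030517578, 183.60000610351562], [236.10000610351562, 214.0]]
S grey 441 bb [220 188] [252 229] ell [236.  207.6] [29.1 45.7] rect [[214.39999389648438, 218.1999969482422], [232.8000030517578, 181.39999389648438], [256.3999938964844, 193.1999969482422], [238.0, 230.0]]
T hole 280 bb [169 235] [188 254] ell [178.5 244.7] [19.2 19.8] rect [[169.0, 235.0], [188.0, 235.0], [188.0, 254.0], [169.0, 254.0]]
S hole 172 bb [427 245] [445 257] ell [436. 251.] [13.  18.4] rect [[427.0, 245.0], [445.0, 245.0], [445.0, 257.0], [427.0, 257.0]]
T handle 309 bb [142 294] [199 318] ell [172.5 306. ] [26.1 67.2] rect [[141.3000030517578, 310.8999938964844], [143.8000030517578, 293.1000061035156], [201.1999969482422, 301.29998779296875], [198.6999969482422, 319.1000061035156]]
(179, 244) [ 14 138  35]
(437, 251) [ 24  54 123]
(173, 312) [ 25  22 141]
(173, 325) [ 25  35 159]
(395, 293) [15 98 86]
(402, 293) [ 27  19 136]
(160, 240) [ 13 163 133]
strip corners [[0.628, 0.231], [0.59, -0.024], [0.564, 0.241], [0.522, -0.016]]
bar [[0.464, 0.181], [0.448, 0.074]]
```

```bash
python3 - <<'E'
from m import *
S,T=snap("scene"),snap("top")
for n,p,q in(("hole",(436,251),(178.5,244.7)),("mid grip top",(232.8,194.6),(416,293.2)),("low grip top",(237.8,182.6),(415.3,338.3)),("mid collar",(234.2,209.3),(412.2,293.2)),("bar L",(413,280-67.3),(141.5,308.3)),("bar R",(463.5,217.5),(201,316))):
    P,e=tri(S,p,T,q); print(n,P.round(4),"gap",round(e,4))
print("collar@.098",onz(T,(412.2,293.2),.098).round(4),onz(S,(234.2,209.3),.098).round(4))
print("hole@.09",onz(T,(178.5,244.7),.09).round(4),onz(S,(436,251),.09).round(4))
# strip edges in top view: fit lines to wood/non-wood transitions along columns
hsv=cv2.cvtColor(T["im"],cv2.COLOR_BGR2HSV)
m=cv2.inRange(hsv,np.array((8,120,95)),np.array((20,255,255)))
up=[];lo=[]
for x in range(120,246,2):
    yc=int(244.7+(x-178.5)*.133); yo=yc
    if abs(x-178)<14: continue
    while m[yo,x]: yo-=1
    up.append((x,yo+.5)); yo=yc
    while m[yo,x]: yo+=1
    lo.append((x,yo-.5))
for n,l in(("back",up),("front",lo)):
    W=np.array([onz(T,p,.09)[:2] for p in l]); a=np.polyfit(W[:,1],W[:,0],1); r=W[:,0]-np.polyval(a,W[:,1]); k=abs(r)<.004
    a=np.polyfit(W[k,1],W[k,0],1); print(n,"yaw deg",-np.degrees(np.arctan(a[0])).round(2),k.sum(),len(l),"x at y=.107",np.polyval(a,.107).round(4))
E
```

```text
hole [0.5768 0.1113 0.0883] gap 0.0023
mid grip top [ 0.4839 -0.3048  0.1396] gap 0.0026
low grip top [ 0.4036 -0.3097  0.098 ] gap 0.0028
mid collar [ 0.4834 -0.307   0.0956] gap 0.0028
bar L [0.4722 0.1174 0.1104] gap 0.0959
bar R [0.452  0.1328 0.052 ] gap 0.1099
collar@.098 [ 0.4835 -0.308   0.098 ] [ 0.4859 -0.305   0.098 ]
hole@.09 [0.5767 0.1097 0.09  ] [0.578  0.1121 0.09  ]
back yaw deg -9.31 50 50 x at y=.107 0.6114
front yaw deg -9.4 50 50 x at y=.107 0.5406
```

The hole triangulates to (0.577, 0.111, 0.088), against 0.090 expected. The middle rod's grip top is at z=0.140 (expected 0.138 for the long rod) and the low one's at 0.098, so the middle rod at (0.484,-0.306) is the long one. The case yaw is -9.35° and the tray is about 46 mm out. I'll push the tray now.

```bash
cat >> h.py <<'E'
YAW=np.radians(-9.35); u=np.array([np.cos(YAW),np.sin(YAW),0]); HOLE=np.array([.5772,.1108,.09]); ROD=np.array([.484,-.306,0])
down=lambda a:[0,np.cos(a/2),np.sin(a/2),0]
E
python3 - <<'E'
from m import *
S,T=snap("scene"),snap("top")
for n,p,q in(("bar +y end",(463.5,217.5),(141.5,308.3)),("bar -y end",(413,213),(201,316))):
    P,e=tri(S,p,T,q); print(n,P.round(4),"gap",round(e,4))
bot.set_gripper(0.0,20)
h=HOLE-u*.122; h[2]=0
s=h-u*.045
bot.movep(s+[0,0,.2],down(YAW))
bot.move_l(s+[0,0,.048],max_speed=.12)
r=bot.move_l(HOLE*[1,1,0]-u*.065+[0,0,.048],max_speed=.04,threshold=12)
st=bot.read_state(); print("stopped",r,((st["eef_pos"]-HOLE)@u).round(4),st["force"].round(1),st["time_s"])
p=st["eef_pos"]
bot.move_l(p-u*.04,max_speed=.12); bot.move_l(p-u*.04+[0,0,.2],max_speed=.2)
bot.set_gripper(1.0)
bot.movep(ROD+[0,0,.24],down(0))
T=snap("top"); S=snap("scene"); print(bot.read_state()["time_s"])
a=cv2.resize(T["im"][200:330,95:265],None,fx=3,fy=3); b=cv2.resize(S["im"][200:290,360:515],None,fx=2.2,fy=2.2)
o=np.zeros((600,510,3),np.uint8); o[:390]=a; o[395:395+len(b),:b.shape[1]]=b; cv2.imwrite("pics/push.png",o)
E
```

```text
bar +y end [0.4635 0.1828 0.0686] gap 0.0037
bar -y end [0.4475 0.0767 0.0618] gap 0.0035
stopped True -0.0941 [0.5 0.9 0.1] 7.0083
11.7917
```

View pics/push.png

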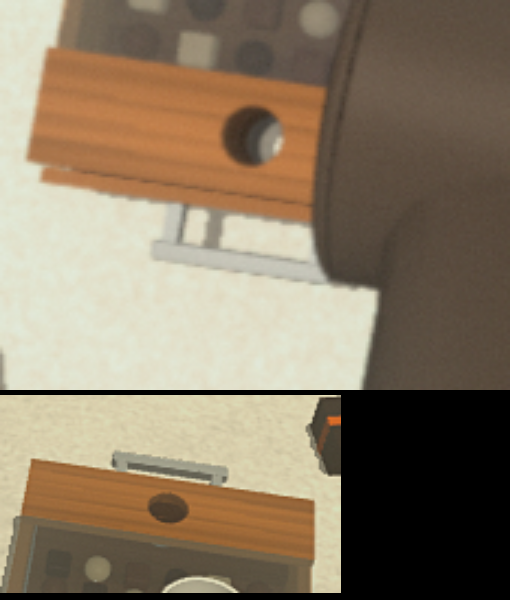

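```bash
python3 - <<'E'
from m import *
T=snap("top");S=snap("scene")
g=T["im"].astype(float).mean(2)
# bar top edges along columns in top view
for x in (152,160,170,180,190):
    col=cv2.GaussianBlur(T["im"],(3,3),0)[270:300,x]; print(x,col.mean(1).astype(int).tolist())
for p in((150,283.3),(190,288.7)):
    print(((onz(T,p,.068)-HOLE)@u).round(4))
for p in((400.5,0),):pass
s=[(360+115/2.2,200+(455-395)/2.2),(360+222/2.2,200+(470-395)/2.2)]
print([((onz(S,p,.068)-HOLE)@u).round(4) for p in s])
E
```

```text
152 [196, 196, 195, 194, 194, 195, 194, 193, 192, 189, 183, 182, 188, 191, 190, 188, 187, 193, 208, 215, 215, 217, 220, 220, 219, 218, 217, 217, 217, 217]
160 [199, 212, 213, 214, 214, 213, 213, 214, 214, 212, 202, 187, 180, 187, 193, 192, 190, 186, 189, 204, 213, 213, 214, 216, 218, 218, 217, 215, 214, 215]
170 [138, 156, 181, 199, 205, 206, 206, 207, 210, 213, 214, 210, 192, 176, 182, 193, 194, 192, 189, 189, 198, 209, 215, 217, 217, 218, 217, 217, 215, 215]
180 [125, 139, 168, 200, 214, 215, 215, 216, 217, 216, 215, 214, 212, 202, 184, 179, 188, 194, 194, 191, 182, 183, 200, 211, 213, 214, 214, 214, 214, 216]
190 [120, 122, 125, 137, 165, 196, 211, 212, 212, 212, 212, 212, 213, 213, 209, 192, 176, 182, 192, 194, 191, 187, 188, 199, 211, 216, 217, 218, 217, 216]
-0.0767
-0.0757
[np.float64(-0.0747), np.float64(-0.0758)]
```

The bar now lies 76 mm before the hole in both views, so the tray is home. Next I'll grasp the middle (long) rod and lift it.

```bash
python3 - <<'E'
from m import *
t=bot.move_l(ROD+[0,0,.103],max_speed=.12,threshold=10); print("contact",t)
bot.set_gripper(0.0,30)
st=bot.read_state(); print(st["eef_pos"].round(4),st["width"]*88,st["grasp_force"])
bot.move_l(ROD+[0,0,.265],max_speed=.12)
st=bot.read_state(); print(st["width"]*88,st["grasp_force"],st["force"].round(2),st["time_s"])
S=snap("scene");T=snap("top"); cv2.imwrite("pics/lift.png",np.hstack([cv2.resize(S["im"][80:290,160:340],None,fx=2.2,fy=2.2),cv2.resize(T["im"][200:410,340:520],None,fx=2.2,fy=2.2)]))
E
```

```text
contact False
[ 0.484  -0.3059  0.103 ] 23.6154333028376 29.94278848171234
23.54735579865038 29.939589500427246 [-0.49  0.41 -2.01] 15.7083
```

View pics/lift.png

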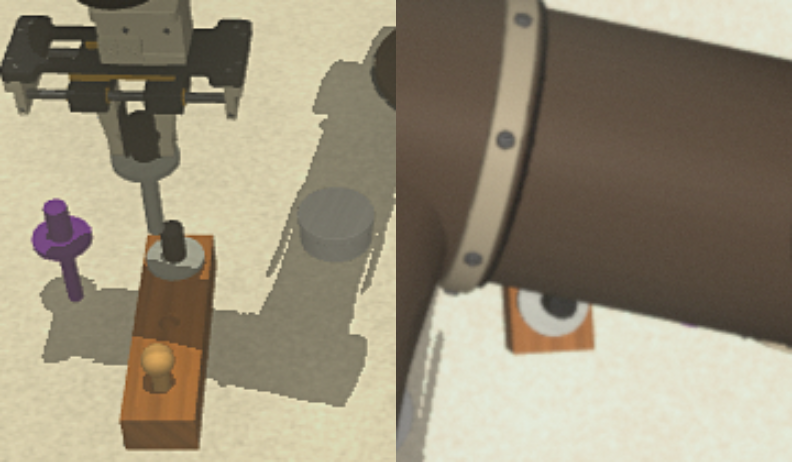

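The long rod is held (width 23.6 mm) and hangs near vertical; the tip is at about (230.5,184) in the scene view. I'll carry it over the hole and check the tip.

```bash
python3 - <<'E'
from m import *
S=snap("scene"); print("exp tip px",proj(S,ROD+[0,0,.169]).round(1),"seen ~(230.5,183.6)")
H=HOLE*[1,1,0]
bot.movep(H+[0,0,.265],down(YAW))
bot.move_l(H+[0,0,.205],max_speed=.1)
print(bot.read_state()["eef_pos"].round(4),bot.read_state()["time_s"])
S=snap("scene");print("exp tip",proj(S,H+[0,0,.109]).round(1),"hole",proj(S,HOLE).round(1))
c=S["im"][150:290,350:520]; cv2.imwrite("pics/over.png",cv2.resize(c,None,fx=4,fy=4,interpolation=2))
E
```

```text
exp tip px [229.9 184.1] seen ~(230.5,183.6)
[0.5777 0.1107 0.2056] 18.1833
exp tip [436.8 244.5] hole [435.3 250.7]
```

View pics/over.png

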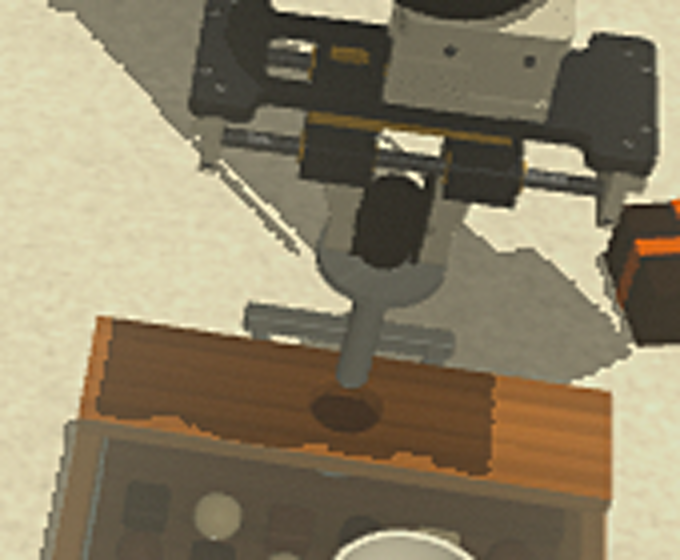

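The tip, at about (438,246), hangs just above the hole centre at (436.5,252), as predicted. Now I'll lower it.

```bash
python3 - <<'E'
from m import *
H=HOLE*[1,1,0]
r0=bot.move_l(H+[0,0,.115],max_speed=.06,threshold=8)
st=bot.read_state(); print("jam?",r0,st["eef_pos"].round(4),st["force"].round(1))
if not r0:
    r=bot.move_l(H+[0,0,.098],max_speed=.02,threshold=4)
    st=bot.read_state(); print("seat",r,st["eef_pos"].round(4),st["force"].round(1),st["time_s"])
    if st["eef_pos"][2]<.104:
        bot.set_gripper(0.6); p=st["eef_pos"]
        bot.move_l(p+[0,0,.12],max_speed=.1); bot.movep([.5,-.1,.3],down(0))
        bot.set_joints([-0.9]+list(bot.read_state()["joints"][1:]))
        S=snap("scene");T=snap("top"); print(bot.read_state()["time_s"])
        cv2.imwrite("pics/end.png",np.hstack([cv2.resize(S["im"][150:290,360:515],None,fx=2.5,fy=2.5,interpolation=2),cv2.resize(T["im"][190:330,95:255],None,fx=2.5,fy=2.5,interpolation=2)]))
E
```

```text
jam? False [0.5774 0.1109 0.1154] [ 0.3 -0.7 -0.8]
seat True [0.577  0.1106 0.1009] [-0.   0.2  3.5] 20.5583
25.5833
```

View pics/end.png

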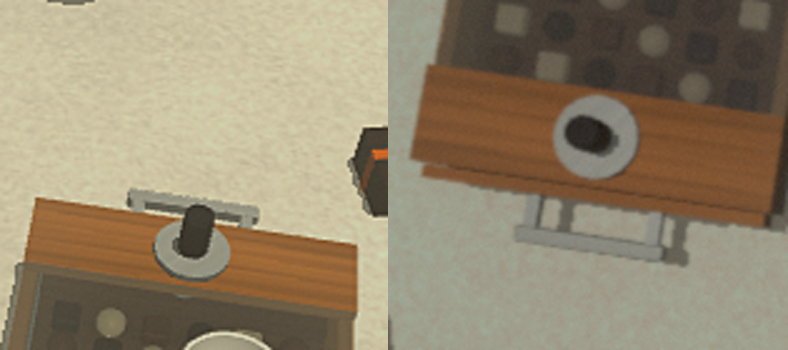

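The collar rests flat on the strip, centred on the hole; it seated at z=0.101 as predicted. The tray is home and the arm is clear.

```bash
python3 -c "
from rig import bot
print(bot.close_job())"
```

```text
the job is handed in; nothing more can be done
None
```

The tray is pushed fully home, and the long rod stands down through the case's holes with its collar flat on top, released; I handed the job in at about 26 s.

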